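# Pack a valve kit into its moulded nests

### The arm

A 6-joint arm with a two-finger parallel gripper is mounted at the origin on the work surface. World frame = base frame: x ahead of the robot, y to its left, z up, the work surface at z = 0. Lengths are in m, angles in rad, forces in N, time in s.
With the tool pointing down it reaches from about 0.325 to 0.75 m from the base axis. Payload 7.6 kg.
Tool frame: the origin (TCP) lies at the very end of the fingers, on their centre line; the grasp point (between the pads) lies tcp_to_grasp behind it (tcp_to_grasp is the distance from the TCP to the grasp point, in m); z points along the fingers, y is the line along which they close (so a half turn about z gives the same grasp; the last joint's range is limited). The gripper opens to 85 mm and grips with 20 to 120 N. Pads are 22 mm wide; open, the fingers measure 114 mm over their backs; the gripper's body (76 mm by 85 mm) begins 54 mm behind the grasp point. The pads swing forward as they close: fully open they stand 13 mm farther back than shut.
Start: joints at [1.054, 0.052, 1.401, -0, 1.689, -0.07], TCP at [0.227, 0.473, 0.231] pointing down, gripper open.
Joint ranges: [-2.9, 2.9], [-0.91, 2.17], [0.12, 2.37], [-1.06, 4.2], [0.26, 2.73], [-2.93, 2.93]. Speed limits (rad/s): [2.57, 2.57, 3.01, 3.14, 3.14, 3.14].

### API

Orientations are given as a unit quaternion [w, x, y, z].
In Python, from rig import read_state, grab_frame, hand_in, regions_of, landmark_of, tcp_to_grasp gives the robot as it stands.
- The arm moves only by the tool arm_command, never from a script. Its arguments are lists of equal length, an entry for each row: "offset": the shift along the tool's x, y, z in cm, a list of three; "rot": the turn, a rotation vector about the tool's x, y, z in rad, a list of three; "gripper": the finger opening in cm, from 0 to 8.54. A call has 1 to 10 rows; each row is the pose to reach, as a shift and turn from the pose commanded when the call began, along the tool's axes at that moment; what a row does not reach only later rows make up. A row lasts 1/12 s, in which the tool goes at most 41.7 mm and 7.16 degrees, less where a joint would pass 70% of its speed; a pose out of reach is approached as far as the arm can. A call with a gripper value outside its range is refused whole. The fingers move at their own pace and stop on an object; "squeeze" is the grip in N (left out, the last holds). Time passes only in rows, so rows that repeat a pose let the fingers close. It gives the time, the measured TCP pose, the force, the opening and the grip force at its end, in the units of the state.
- read_state(): the state, without advancing time (a new reading comes with each control period).
- grab_frame(name): name is "scene" or "top" or "wrist"; returns a dict with "img" (420x560x3 uint8, red, green, blue), "depth" (420x560 float32, m along the optical axis (not along the pixel's ray), 0 where there is no reading), "mtx" (3x3 intrinsics, pixels), "distortion" ([k1, k2, p1, p2, k3] as OpenCV has them; the pictures are not rectified), "R" (3x3) and "t" (3): a world point X has camera coordinates R X + t. Camera axes: x right, y down, z forward; pixel columns grow to the right and rows downward; lengths in m; the calibration is good to about 2 mm. A picture is of the moment at which its call begins.
- hand_in(): hands the job in; it is judged then, once.
Trained networks look in a picture, given as the dict that the camera call returned (one of the last four; its "shot" number tells which), for a name from the list of things; names that differ only in an ending like _2 or _b are one class to them, and where a whole thing is asked for, a point or a joint stands for the part that bears it (a point fixed in the world has none). Each returns a list of dicts, best first, with "p" (0 to 1); they miss things now and then, are a little off and sometimes report something else, mostly with a low value. They report only what shows in the picture. A call takes as long as a camera call. They do not tell look-alikes from the thing itself.
- regions_of(picture, name): "mask" (420x560 bool, what is visible of it) and "bbox" ([centre column, centre row, width, height] in pixels, round what is visible of it).
- landmark_of(picture, name): "position" ([column, row] in pixels: a listed point, or the origin of a listed thing).
The state is a dict: "time_s": time; "joints": joint angles; "joint_vel": joint speeds; "joint_efforts": joint torques, N m; "tcp_pos": TCP position; "tcp_rot": TCP orientation; "force": force on the tool from outside, world axes, zero at the start; "torque": the same for the moment, N m; "finger_gap": opening from 0.0 (shut) to 1.0 (fully open); "grasp_force": force on a finger pad.
Only numpy, scipy, OpenCV 4.12 (cv2) and the standard library are available. Lean on these libraries where they do the work, as an engineer would, in place of code of your own. Each camera call takes 0.05 s, during which the arm holds its last target. There are 200 camera calls.

### The job

Pack the four valve parts from the metal tray into the white nests on the cardboard, each in the nest shaped for it: the block in the broad rectangular pocket, the bar in the long narrow one, the disc with the hub in the large round one, and the brass ring over the post in the small round one. Set each part down upright and gently, not dropped, so that it lies flat on the floor of its pocket, inside the rim. Leave the jar and the screwdriver where they are.

Things in the scene. Friction and masses are not known exactly. Their poses are not given: they have to be found in the camera images.
- block: Plain aluminium valve block, 56 (x) x 40 (y) x 34 mm high, two large and four small dark port marks on its top. Origin: centre of its underside, z up. Loose, about 0.16 kg. Starts on the sheet-metal tray (floor 3 mm above the bench, rim 14 mm high).
- bar: Dark steel bar, 100 long (x) x 18 wide (y) x 24 mm high, three pale round marks along its top. Origin: centre of its underside, z up. Loose, about 0.22 kg. Starts on the sheet-metal tray (floor 3 mm above the bench, rim 14 mm high).
- disc: Black disc, 64 mm diameter and 12 mm thick, with a bright steel hub 24 mm in diameter standing on its centre up to 40 mm above the underside; it can be gripped by the hub. Origin: centre of its underside, z up. Loose, about 0.14 kg. Starts on the sheet-metal tray (floor 3 mm above the bench, rim 14 mm high).
- ring: Upright brass ring (short tube), 40 mm outside and 26 mm inside diameter, 34 mm high. Origin: centre of its underside, z along its bore, up. Loose, about 0.12 kg. Starts on the sheet-metal tray (floor 3 mm above the bench, rim 14 mm high).
- block_nest: White moulded nest with a grey-floored, broad rectangular pocket of 72 (x) x 56 (y) mm, for the block. Fixed on a 6 mm cardboard sheet. Origin: centre of its underside, z up; pocket floor 3 mm above it; rim 4 mm thick, its top 9 mm above the origin (6 mm above the pocket floor).
- bar_nest: White moulded nest with a grey-floored, long narrow pocket of 116 (x) x 34 (y) mm, for the bar. Fixed on a 6 mm cardboard sheet. Origin: centre of its underside, z up; pocket floor 3 mm above it; rim 4 mm thick, its top 9 mm above the origin (6 mm above the pocket floor).
- disc_nest: White moulded nest with a grey-floored, large round pocket of 80 mm diameter, for the disc. Fixed on a 6 mm cardboard sheet. Origin: centre of its underside, z up; pocket floor 3 mm above it; rim 4 mm thick, its top 9 mm above the origin (6 mm above the pocket floor).
- ring_nest: White moulded nest with a grey-floored, small round pocket of 56 mm diameter with a post in its centre, 10 mm in diameter and rising 12 mm above the pocket floor, for the ring to stand round. Fixed on a 6 mm cardboard sheet. Origin: centre of its underside, z up; pocket floor 3 mm above it; rim 4 mm thick, its top 9 mm above the origin (6 mm above the pocket floor).
- jar: Bystander: closed jar, 60 mm diameter, 62 mm high, standing on the bench beyond the tray. Origin: centre of its underside. Leave it alone.
- screwdriver: Bystander: screwdriver 190 mm long lying on the bench beyond the cardboard, roughly along y. Origin: about mid-length, at its underside. Leave it alone.
There are look-alikes about, which are no part of the job. Of the things shaped like the block, the aluminium one is meant. Of the things that look like the ring, take the one that is nearest to the robot's base at the start.

How it is judged:
At the end, for the whole second after the job is handed in: Each part rests upright (tilt under 0.08 rad) in its own nest: centre within 14 mm of the nest's, underside less than 6 mm above the nest's underside (pocket floor 3 mm, rim 9 mm), block and bar along their pockets (within 0.45 rad, either way round); all released and at rest (horizontal distance between block and block_nest below 0.014 m and z of block in the frame of block_nest below 0.006 m and angle between each of block, bar, disc, ring's own z axis and vertical below 0.08 rad and linear speed of each of block, bar, disc, ring below 0.02 m/s and angle between the x axis of block and the x axis of block_nest, either way round below 0.45 rad and horizontal distance between bar and bar_nest below 0.014 m and z of bar in the frame of bar_nest below 0.006 m and angle between the x axis of bar and the x axis of bar_nest, either way round below 0.45 rad and horizontal distance between disc and disc_nest below 0.014 m and z of disc in the frame of disc_nest below 0.006 m and horizontal distance between ring and ring_nest below 0.014 m and z of ring in the frame of ring_nest below 0.006 m); the robot touches nothing.
It fails at once if a part is dropped or slammed into its nest (arrives faster than 0.6 m/s, as after a fall of about 20 mm) ((horizontal distance between block and block_nest below 0.03 m and z of block in the frame of block_nest below 0.02 m and linear speed of block above 0.6 m/s) or (horizontal distance between bar and bar_nest below 0.03 m and z of bar in the frame of bar_nest below 0.02 m and linear speed of bar above 0.6 m/s) or (horizontal distance between disc and disc_nest below 0.03 m and z of disc in the frame of disc_nest below 0.02 m and linear speed of disc above 0.6 m/s) or (horizontal distance between ring and ring_nest below 0.03 m and z of ring in the frame of ring_nest below 0.02 m and linear speed of ring above 0.6 m/s)).
It fails at once if the jar is shifted by more than 20 mm (distance of jar from where it was at the start of the episode above 0.02 m).
It fails at once if the screwdriver is shifted by more than 20 mm (distance of screwdriver from where it was at the start of the episode above 0.02 m).
It also fails if it takes over 99 s, if anything falls off the work surface, if the arm or the gripper's body presses on something with over 40 N, if the wrist force passes 120 N, or if a joint passes its speed limit or range.

## Working session

There is one attempt and no reset: what is moved stays moved. The work goes in short steps, Python scripts to look and compute and a tool call to move; the robot and the scene stay as the last step left them, time stands still between calls to the robot, and variables do not carry over. Pictures are saved under pics/ and viewed, at most 14 in all, crops included, and the job is handed in when it is done.

Besides the shell and the picture viewer there is one more tool, called after ">>>" as name(argument=value, ...) on one line, values as JSON. arm_command: Moves the arm, as the interface text tells. Its arguments: {"type":"object","properties":{"offset":{"type":"array"},"rot":{"type":"array"},"gripper":{"type":"array"},"squeeze":{"type":"number"}},"required":["offset","rot","gripper"]}

```bash
ls; mkdir -p pics
cat > h.py <<'E'
import numpy as np, cv2
from rig import *
def save(img,n): cv2.imwrite('pics/'+n,cv2.cvtColor(img,cv2.COLOR_RGB2BGR))
def cam(f,X):
    rv=cv2.Rodrigues(np.array(f['R']))[0]
    return cv2.projectPoints(np.array(X,float).reshape(-1,3),rv,np.array(f['t'],float),np.array(f['mtx']),np.array(f['distortion']))[0].reshape(-1,2)
def ray(f,uv):
    p=cv2.undistortPoints(np.array(uv,float).reshape(-1,1,2),np.array(f['mtx']),np.array(f['distortion'])).reshape(-1,2)
    R=np.array(f['R']);t=np.array(f['t'])
    d=np.c_[p,np.ones(len(p))]@R   # R^T d
    return -R.T@t,d
def atz(f,uv,z):
    c,d=ray(f,uv); return c+d*((z-c[2])/d[:,2])[:,None]
def cloud(f,mask):
    r,c=np.where(mask&(f['depth']>0)); o,d=ray(f,np.c_[c,r]); return o+d*f['depth'][r,c][:,None]
E
python3 - <<'E'
from h import *
print(tcp_to_grasp, read_state())
for n in ['top','scene']:
    f=grab_frame(n); save(f['img'],n+'0.png'); print(n,f['t'],-f['R'].T@f['t'])
    for k in ['block','bar','disc','ring','block_nest','bar_nest','disc_nest','ring_nest','jar','screwdriver']:
        for m in regions_of(f,k):
            if m['p']<0.2: continue
            P=cloud(f,m['mask']); zt=np.percentile(P[:,2],90); T=P[P[:,2]>zt-.004]
            r=cv2.minAreaRect((T[:,:2]*1000).astype(np.float32))
            print(k,round(m['p'],2),np.round(m['bbox']),'z',np.percentile(P[:,2],[5,50,95]).round(4),'rect',np.round(r[0]),np.round(r[1]),round(r[2]))
        print('   lm',[(round(l['p'],2),np.round(l['position'])) for l in landmark_of(f,k)])
E
```

```text
pics
0.0187 {'time_s': 0.0, 'joints': array([ 1.05366751e+00,  5.28204124e-02,  1.40173489e+00,  1.17891619e-05,
        1.68858846e+00, -7.02910019e-02]), 'joint_vel': array([-6.84881944e-04,  3.35889704e-05, -7.16165073e-04, -1.06753303e-03,
        5.67298830e-04,  8.71522180e-04]), 'joint_efforts': array([ 2.32104940e-03, -3.81668329e+01, -3.60185874e+01,  5.97587132e-05,
        6.22686261e-03, -3.22467429e-05]), 'tcp_pos': array([0.22668404, 0.47320599, 0.23047585]), 'tcp_rot': array([-2.30130502e-04,  2.21564107e-01,  9.75145499e-01, -7.40647096e-04]), 'force': array([ 1.15908439,  1.15834393, -0.30404671]), 'torque': array([0.05408848, 0.01779716, 0.0228643 ]), 'grasp_force': 0.0, 'finger_gap': 0.9978163619633877}
top [0.08465884 0.54922176 0.98777684] [0.45857466 0.08587988 1.03288367]
block 0.74 [250. 260.  22.  30.] z [0.0331 0.0368 0.0399] rect [443. 161.] [54. 40.] 14
block 0.57 [224. 335.  30.  32.] z [0.0041 0.0331 0.0364] rect [268. 223.] [40. 56.] 30
block 0.5 [452. 197.  28.  23.] z [0.007  0.0108 0.0175] rect [ 601. -308.] [60. 63.] 1
   lm [(0.84, array([251., 261
[... 2584 characters left out ...]
(0.82, array([172., 212.]))]
disc_nest 0.74 [214. 173.  36.  26.] z [0.0069 0.0108 0.0164] rect [ 455. -136.] [90. 85.] 35
   lm []
ring_nest 0.8 [121. 185.  26.  24.] z [0.0078 0.0117 0.0181] rect [ 601. -306.] [65. 61.] 66
ring_nest 0.32 [163. 152.  39.  29.] z [0.0066 0.0108 0.0171] rect [ 449. -288.] [68. 84.] 74
   lm [(0.78, array([120., 183.]))]
jar 0.62 [222. 296.  35.  43.] z [0.0088 0.0562 0.0642] rect [766.  91.] [52. 52.] 2
   lm [(0.95, array([220., 301.]))]
screwdriver 0.95 [136. 259.  79.  37.] z [0.01   0.0213 0.0275] rect [ 769. -175.] [94. 20.] 90
screwdriver 0.25 [223. 296.  38.  42.] z [0.0106 0.0571 0.0642] rect [766.  91.] [52. 52.] 2
   lm [(0.82, array([137., 269.]))]
```

Run:
```python
import cv2
t=cv2.imread('pics/top0.png')
cv2.imwrite('pics/topc.png',cv2.resize(t[100:370,85:305],None,fx=2.2,fy=2.2,interpolation=cv2.INTER_CUBIC))
```

```text
(no output)
```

View pics/top0.png

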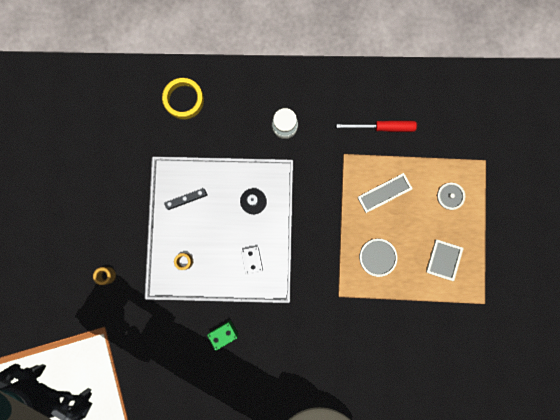

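View pics/topc.png

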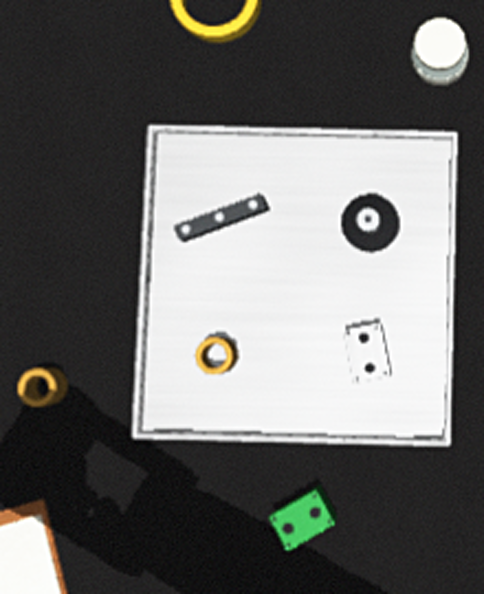

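The picture shows ring-like things at (183,261) on the tray, (104,275) on the bench and a large yellow one at (182,98). The tray one, about 0.54 m from the base, is the nearest and is also on the tray. Block-like things are the aluminium one at (252,260) and a green one at (222,335), so the aluminium one is meant. The crop confirms both.

```bash
cat >> h.py <<'E'
from scipy.spatial.transform import Rotation as Ro
def go(x,y,z,yaw):
    """yaw: world angle (deg) of tool y axis; tool z down"""
    s=read_state(); q=s['tcp_rot']; R0=Ro.from_quat([q[1],q[2],q[3],q[0]]).as_matrix()
    a=np.deg2rad(yaw); Y=np.array([np.cos(a),np.sin(a),0]); Z=np.array([0,0,-1.]); R1=np.c_[np.cross(Y,Z),Y,Z]
    print('t',round(s['time_s'],2),'tcp',s['tcp_pos'].round(4),'offset cm',(R0.T@(np.array([x,y,z])-s['tcp_pos'])*100).round(2),'rot',Ro.from_matrix(R0.T@R1).as_rotvec().round(3),'F',s['force'].round(1),'gap',round(s['finger_gap']*85.4,1))
E
python3 -c "
from h import *
go(.443,.1615,.11,103)"
```

```text
t 2.1 tcp [0.2268 0.4735 0.2313] offset cm [-32.98 -18.8   12.13] rot [ 0.     0.    -0.674] F [ 0.  -0.4  0.6] gap 85.3
```

>>> arm_command(offset=[[-33, -18.8, 12.1], [-33, -18.8, 12.1], [-33, -18.8, 12.1], [-33, -18.8, 12.1], [-33, -18.8, 12.1], [-33, -18.8, 12.1], [-33, -18.8, 12.1], [-33, -18.8, 12.1], [-33, -18.8, 12.1], [-33, -18.8, 12.1]], rot=[[0, 0, -0.674], [0, 0, -0.674], [0, 0, -0.674], [0, 0, -0.674], [0, 0, -0.674], [0, 0, -0.674], [0, 0, -0.674], [0, 0, -0.674], [0, 0, -0.674], [0, 0, -0.674]], gripper=[6.5, 6.5, 6.5, 6.5, 6.5, 6.5, 6.5, 6.5, 6.5, 6.5], squeeze=40)

```text
time_s: 2.93
tcp_pos: [0.4414, 0.1635, 0.1115]
tcp_rot: [0.001, -0.113, 0.994, 0.0]
force: [0.9, 1.2, -1.0]
finger_gap: 0.767
grasp_force: 0.0
```

>>> arm_command(offset=[[0, 0, 0], [0, 0, 0]], rot=[[0, 0, 0], [0, 0, 0]], gripper=[6.5, 6.5])

```text
time_s: 3.1
tcp_pos: [0.4409, 0.1635, 0.111]
tcp_rot: [-0.001, -0.111, 0.994, -0.0]
force: [0.1, 0.7, -0.2]
finger_gap: 0.764
grasp_force: 0.0
```

Run:
```python
from h import *
f=grab_frame('wrist'); save(f['img'],'w1.png')
for m in regions_of(f,'block')[:2]:
    P=cloud(f,m['mask']); zt=np.percentile(P[:,2],70); T=P[abs(P[:,2]-zt)<.004]
    print(round(m['p'],2),m['bbox'],zt,cv2.minAreaRect((T[:,:2]*1000).astype(np.float32)))
go(.443,.1615,.012,103)
```

```text
0.95 [431.8, 16.5, 96.3, 31.8] 0.03268575658266942 ((288.76885986328125, 230.8555450439453), (13.248627662658691, 49.41215896606445), 13.719138145446777)
0.63 [277.1, 210.6, 57.9, 78.1] 0.03613214981459678 ((441.2608642578125, 162.7331085205078), (55.87221908569336, 39.97901153564453), 12.504772186279297)
t 3.2 tcp [0.4405 0.1657 0.1121] offset cm [-0.15 -0.47 10.01] rot [0. 0. 0.] F [-0.2  1.2  0.1] gap 65.0
```

View pics/w1.png

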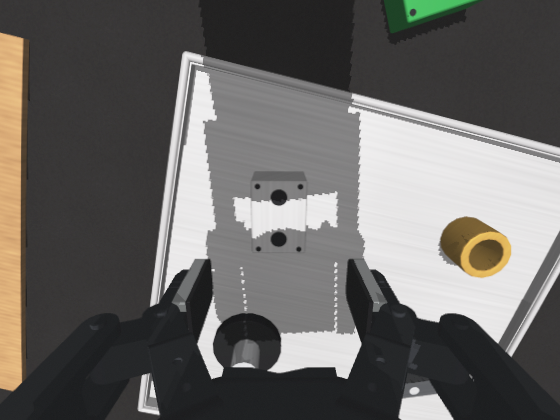

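The block sits at about (278,212), centred between the fingers and aligned with them. I'll go down and grip.

>>> arm_command(offset=[[0, -0.1, 4], [0, -0.1, 7], [0, -0.1, 9], [0, -0.1, 9.8], [0, -0.1, 9.8], [0, -0.1, 9.8], [0, -0.1, 9.8], [0, -0.1, 9.8], [0, -0.1, 9.8], [0, -0.1, 9.8]], rot=[[0, 0, 0], [0, 0, 0], [0, 0, 0], [0, 0, 0], [0, 0, 0], [0, 0, 0], [0, 0, 0], [0, 0, 0], [0, 0, 0], [0, 0, 0]], gripper=[6.5, 6.5, 6.5, 6.5, 6.5, 3.6, 3.6, 3.6, 3.6, 3.6], squeeze=40)

```text
time_s: 4.03
tcp_pos: [0.4423, 0.165, 0.0161]
tcp_rot: [0.002, -0.113, 0.994, 0.001]
force: [-1.0, 0.6, 6.8]
finger_gap: 0.461
grasp_force: 42.8
```

>>> arm_command(offset=[[0, 0, 0], [0, 0, 0], [0, 0, 0], [0, 0, -1], [0, 0, -3], [0, 0, -6], [0, 0, -9], [0, 0, -9], [0, 0, -9], [0, 0, -9]], rot=[[0, 0, 0], [0, 0, 0], [0, 0, 0], [0, 0, 0], [0, 0, 0], [0, 0, 0], [0, 0, 0], [0, 0, 0], [0, 0, 0], [0, 0, 0]], gripper=[3.6, 3.6, 3.6, 3.6, 3.6, 3.6, 3.6, 3.6, 3.6, 3.6])

```text
time_s: 4.87
tcp_pos: [0.4404, 0.1641, 0.1035]
tcp_rot: [-0.0, -0.113, 0.994, -0.0]
force: [-0.3, -0.7, -2.6]
finger_gap: 0.458
grasp_force: 41.8
```

Run:
```python
from h import *
f=grab_frame('wrist'); save(f['img'],'w2.png')
go(.45,-.289,.11,73)
```

```text
t 4.92 tcp [0.44   0.164  0.1027] offset cm [  9.22 -44.36  -0.71] rot [-0.001 -0.002  0.524] F [ 0.9  0.2 -1.8] gap 39.4
```

View pics/w2.png

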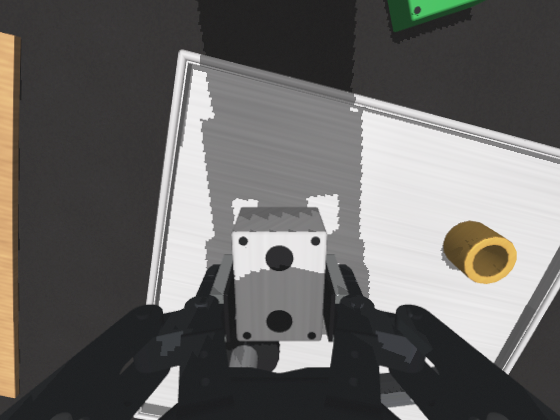

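The block is held squarely between the pads, at (279,285). Carrying it across now.

>>> arm_command(offset=[[9.2, -44.4, -0.7], [9.2, -44.4, -0.7], [9.2, -44.4, -0.7], [9.2, -44.4, -0.7], [9.2, -44.4, -0.7], [9.2, -44.4, -0.7], [9.2, -44.4, -0.7], [9.2, -44.4, -0.7], [9.2, -44.4, -0.7], [9.2, -44.4, -0.7]], rot=[[0, 0, 0.524], [0, 0, 0.524], [0, 0, 0.524], [0, 0, 0.524], [0, 0, 0.524], [0, 0, 0.524], [0, 0, 0.524], [0, 0, 0.524], [0, 0, 0.524], [0, 0, 0.524]], gripper=[3.6, 3.6, 3.6, 3.6, 3.6, 3.6, 3.6, 3.6, 3.6, 3.6])

```text
time_s: 5.75
tcp_pos: [0.4491, -0.2539, 0.1086]
tcp_rot: [-0.001, 0.148, 0.989, 0.001]
force: [0.3, -0.4, -1.6]
finger_gap: 0.46
grasp_force: 41.8
```

Run:
```python
from h import *
go(.45,-.289,.11,73)
```

```text
t 5.75 tcp [ 0.4491 -0.2539  0.1086] offset cm [-1.11 -3.33 -0.15] rot [ 0.001 -0.003 -0.   ] F [ 0.3 -0.4 -1.6] gap 39.2
```

>>> arm_command(offset=[[-1.1, -3.3, 0], [-1.1, -3.3, 0], [-1.1, -3.3, 0], [-1.1, -3.3, 0]], rot=[[0, 0, 0], [0, 0, 0], [0, 0, 0], [0, 0, 0]], gripper=[3.6, 3.6, 3.6, 3.6])

```text
time_s: 6.08
tcp_pos: [0.4505, -0.2862, 0.1086]
tcp_rot: [-0.001, 0.148, 0.989, 0.001]
force: [1.2, 0.2, -1.8]
finger_gap: 0.459
grasp_force: 41.8
```

Run:
```python
from h import *
f=grab_frame('wrist'); save(f['img'],'w3.png')
for k in ['block','block_nest']:
  for m in regions_of(f,k)[:1]:
    P=cloud(f,m['mask']); zt=np.percentile(P[:,2],70); T=P[abs(P[:,2]-zt)<(.005 if k=='block' else .012)]
    print(k,round(m['p'],2),m['bbox'],P[:,2].min(),zt,cv2.minAreaRect((T[:,:2]*1000).astype(np.float32)))
    A=np.c_[T[:,:2],np.ones(len(T))]; print('slope',np.linalg.lstsq(A,T[:,2],rcond=None)[0][:2])
for _ in range(3): go(.45,-.289,.02,73); grab_frame('top')
```

```text
block 0.75 [278.5, 274.2, 96.6, 137.3] 0.003459361433619662 0.12865740186796545 ((449.4209289550781, -285.96246337890625), (40.1376953125, 56.784427642822266), 73.00598907470703)
slope [ 0.0042566  -0.00021168]
block_nest 0.76 [277.1, 186.2, 81.7, 66.0] 0.00438567036806739 0.009163472098289037 ((432.8514099121094, -283.0453796386719), (64.08807373046875, 46.499298095703125), 73.20384216308594)
slope [-0.06101442  0.01395457]
t 6.23 tcp [ 0.4512 -0.2857  0.1098] offset cm [ 0.01 -0.35  8.98] rot [ 0.001 -0.001  0.002] F [ 0.4 -0.2 -1.3] gap 39.3
t 6.28 tcp [ 0.4513 -0.2858  0.11  ] offset cm [ 0.03 -0.34  9.  ] rot [ 0.    -0.     0.002] F [ 0.5 -0.3 -2. ] gap 39.2
t 6.33 tcp [ 0.4514 -0.286   0.1102] offset cm [ 0.04 -0.33  9.02] rot [ 0.    -0.     0.001] F [ 0.3  0.9 -1.7] gap 38.7
```

View pics/w3.png

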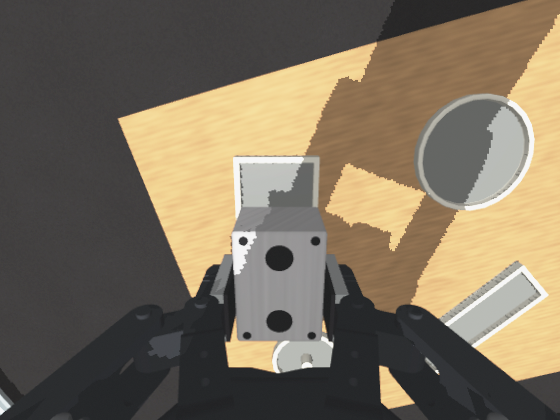

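The block hangs level at (279,285), just over its nest, whose visible part is at (277,185). I'll shift 3 mm and lower it.

>>> arm_command(offset=[[0, -0.33, 2], [0, -0.33, 5], [0, -0.33, 7], [0, -0.33, 7.8], [0, -0.33, 8.1], [0, -0.33, 8.4], [0, -0.33, 8.6], [0, -0.33, 8.6], [0, -0.33, 8.6]], rot=[[0, 0, 0], [0, 0, 0], [0, 0, 0], [0, 0, 0], [0, 0, 0], [0, 0, 0], [0, 0, 0], [0, 0, 0], [0, 0, 0]], gripper=[3.6, 3.6, 3.6, 3.6, 3.6, 3.6, 3.6, 3.6, 3.6])

```text
time_s: 7.13
tcp_pos: [0.4508, -0.2905, 0.0253]
tcp_rot: [0.001, 0.148, 0.989, -0.0]
force: [-0.3, 0.6, -1.7]
finger_gap: 0.459
grasp_force: 41.8
```

>>> arm_command(offset=[[0, 0, 0.15], [0, 0, 0.3], [0, 0, 0.3]], rot=[[0, 0, 0], [0, 0, 0], [0, 0, 0]], gripper=[3.6, 3.6, 3.6])

```text
time_s: 7.38
tcp_pos: [0.4506, -0.2905, 0.0221]
tcp_rot: [0.001, 0.148, 0.989, -0.0]
force: [-0.5, 1.7, 4.0]
finger_gap: 0.459
grasp_force: 42.5
```

>>> arm_command(offset=[[0, 0, 0.05], [0, 0, 0.05], [0, 0, 0], [0, 0, 0], [0, 0, -2], [0, 0, -5], [0, 0, -9], [0, 0, -9], [0, 0, -9]], rot=[[0, 0, 0], [0, 0, 0], [0, 0, 0], [0, 0, 0], [0, 0, 0], [0, 0, 0], [0, 0, 0], [0, 0, 0], [0, 0, 0]], gripper=[3.6, 5.6, 5.6, 5.6, 5.6, 5.6, 5.6, 5.6, 5.6])

```text
time_s: 8.13
tcp_pos: [0.4515, -0.2911, 0.1141]
tcp_rot: [0.003, 0.148, 0.989, -0.001]
force: [0.5, 0.7, -0.5]
finger_gap: 0.653
grasp_force: 0.0
```

Run:
```python
from h import *
f=grab_frame('wrist'); save(f['img'],'w4.png')
for m in regions_of(f,'block')[:1]:
    P=cloud(f,m['mask']); zt=np.percentile(P[:,2],60); T=P[abs(P[:,2]-zt)<.005]
    print(round(m['p'],2),m['bbox'],zt,cv2.minAreaRect((T[:,:2]*1000).astype(np.float32)))
go(.5835,.322,.11,22)
```

```text
0.69 [279.6, 209.3, 60.0, 84.6] 0.041954204109480774 ((449.45965576171875, -290.28985595703125), (40.162208557128906, 56.273136138916016), 73.08734130859375)
t 8.23 tcp [ 0.4499 -0.2899  0.1104] offset cm [ 5.12 62.43  0.07] rot [-0.    -0.001  0.89 ] F [0.3 0.1 0.4] gap 56.4
```

View pics/w4.png

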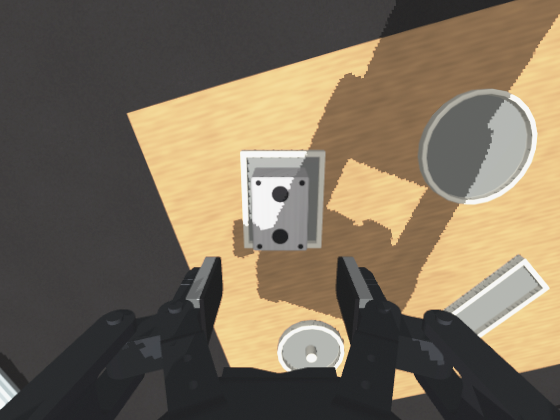

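The block sits flat in its pocket at (280,212), with its top at 42 mm. On to the bar.

>>> arm_command(offset=[[5.1, 62.4, 0], [5.1, 62.4, 0], [5.1, 62.4, 0], [5.1, 62.4, 0], [5.1, 62.4, 0], [5.1, 62.4, 0], [5.1, 62.4, 0], [5.1, 62.4, 0], [5.1, 62.4, 0], [5.1, 62.4, 0]], rot=[[0, 0, 0.89], [0, 0, 0.89], [0, 0, 0.89], [0, 0, 0.89], [0, 0, 0.89], [0, 0, 0.89], [0, 0, 0.89], [0, 0, 0.89], [0, 0, 0.89], [0, 0, 0.89]], gripper=[4.5, 4.5, 4.5, 4.5, 4.5, 4.5, 4.5, 4.5, 4.5, 4.5])

```text
time_s: 9.07
tcp_pos: [0.5322, 0.0879, 0.1093]
tcp_rot: [-0.001, 0.56, 0.829, -0.001]
force: [0.5, -1.1, 0.4]
finger_gap: 0.53
grasp_force: 0.0
```

Run:
```python
from h import *
go(.5835,.322,.11,22)
```

```text
t 9.07 tcp [0.5322 0.0879 0.1093] offset cm [19.8  13.51 -0.09] rot [-0.003 -0.001 -0.001] F [ 0.5 -1.1  0.4] gap 45.3
```

>>> arm_command(offset=[[19.8, 13.5, 0], [19.8, 13.5, 0], [19.8, 13.5, 0], [19.8, 13.5, 0], [19.8, 13.5, 0], [19.8, 13.5, 0], [19.8, 13.5, 0], [19.8, 13.5, 0], [19.8, 13.5, 0], [19.8, 13.5, 0]], rot=[[0, 0, 0], [0, 0, 0], [0, 0, 0], [0, 0, 0], [0, 0, 0], [0, 0, 0], [0, 0, 0], [0, 0, 0], [0, 0, 0], [0, 0, 0]], gripper=[4.5, 4.5, 4.5, 4.5, 4.5, 4.5, 4.5, 4.5, 4.5, 4.5])

```text
time_s: 9.9
tcp_pos: [0.5839, 0.3187, 0.1104]
tcp_rot: [-0.0, 0.56, 0.829, -0.001]
force: [0.6, -0.6, -0.3]
finger_gap: 0.531
grasp_force: 0.0
```

```bash
cat >> h.py <<'E'
def top(f,k,pc=70,tol=.005):
  for m in regions_of(f,k)[:2]:
    P=cloud(f,m['mask'])
    if len(P)<20: continue
    zt=np.percentile(P[:,2],pc); T=P[abs(P[:,2]-zt)<tol]
    sl=np.linalg.lstsq(np.c_[T[:,:2],np.ones(len(T))],T[:,2],rcond=None)[0][:2]
    r=cv2.minAreaRect((T[:,:2]*1000).astype(np.float32))
    print(k,round(m['p'],2),np.round(m['bbox']),'z',zt.round(4),'rect',np.round(r[0],1),np.round(r[1],1),round(r[2],1),'slope',sl.round(3))
E
python3 - <<'E'
from h import *
f=grab_frame('wrist'); top(f,'bar',60)
for _ in range(3): go(.5835,.322,.013,22); grab_frame('top')
E
```

```text
bar 0.88 [284. 202.  22. 134.] z 0.026 rect [583.6 325.3] [17.4 99.3] 21.5 slope [-0.005 -0.003]
t 10.0 tcp [0.5842 0.3188 0.1112] offset cm [0.33 0.06 9.82] rot [-0.     0.    -0.002] F [ 0.7 -0.8 -0.2] gap 45.1
t 10.05 tcp [0.5843 0.319  0.1115] offset cm [0.31 0.04 9.85] rot [ 0.     0.    -0.002] F [-0.6  0.4 -0.3] gap 45.2
t 10.1 tcp [0.5843 0.3192 0.1116] offset cm [0.29 0.03 9.86] rot [ 0.    -0.    -0.001] F [-0.1  0.  -0.3] gap 45.1
```

>>> arm_command(offset=[[0.4, 0.15, 4], [0.4, 0.15, 7], [0.4, 0.15, 9], [0.4, 0.15, 9.8], [0.4, 0.15, 9.8], [0.4, 0.15, 9.8], [0.4, 0.15, 9.8], [0.4, 0.15, 9.8], [0.4, 0.15, 9.8], [0.4, 0.15, 9.8]], rot=[[0, 0, 0], [0, 0, 0], [0, 0, 0], [0, 0, 0], [0, 0, 0], [0, 0, 0], [0, 0, 0], [0, 0, 0], [0, 0, 0], [0, 0, 0]], gripper=[4.5, 4.5, 4.5, 4.5, 4.5, 1.4, 1.4, 1.4, 1.4, 1.4], squeeze=50)

```text
time_s: 10.98
tcp_pos: [0.5854, 0.3251, 0.0162]
tcp_rot: [0.001, 0.559, 0.829, 0.002]
force: [-0.5, -0.9, 7.1]
finger_gap: 0.194
grasp_force: 52.0
```

>>> arm_command(offset=[[0, 0, 0], [0, 0, 0], [0, 0, 0], [0, 0, -1], [0, 0, -3], [0, 0, -6], [0, 0, -9], [0, 0, -9], [0, 0, -9], [0, 0, -9]], rot=[[0, 0, 0], [0, 0, 0], [0, 0, 0], [0, 0, 0], [0, 0, 0], [0, 0, 0], [0, 0, 0], [0, 0, 0], [0, 0, 0], [0, 0, 0]], gripper=[1.4, 1.4, 1.4, 1.4, 1.4, 1.4, 1.4, 1.4, 1.4, 1.4])

```text
time_s: 11.82
tcp_pos: [0.5836, 0.3243, 0.1027]
tcp_rot: [-0.0, 0.559, 0.829, -0.0]
force: [0.1, -0.5, -2.4]
finger_gap: 0.191
grasp_force: 51.1
```

Run:
```python
from h import *
f=grab_frame('wrist'); top(f,'bar',60)
go(.607,-.151,.115,28)
```

```text
bar 0.74 [279. 263.  39. 199.] z 0.1125 rect [583.4 325. ] [ 18.3 100. ] 21.9 slope [-0.004 -0.005]
t 11.92 tcp [0.5831 0.324  0.1012] offset cm [-44.94 -15.58  -1.32] rot [-0.004  0.    -0.105] F [-0.2 -1.  -2.7] gap 16.5
```

>>> arm_command(offset=[[-45, -15.6, -1.3], [-45, -15.6, -1.3], [-45, -15.6, -1.3], [-45, -15.6, -1.3], [-45, -15.6, -1.3], [-45, -15.6, -1.3], [-45, -15.6, -1.3], [-45, -15.6, -1.3], [-45, -15.6, -1.3], [-45, -15.6, -1.3]], rot=[[0, 0, -0.105], [0, 0, -0.105], [0, 0, -0.105], [0, 0, -0.105], [0, 0, -0.105], [0, 0, -0.105], [0, 0, -0.105], [0, 0, -0.105], [0, 0, -0.105], [0, 0, -0.105]], gripper=[1.4, 1.4, 1.4, 1.4, 1.4, 1.4, 1.4, 1.4, 1.4, 1.4])

```text
time_s: 12.75
tcp_pos: [0.6039, -0.0934, 0.1132]
tcp_rot: [-0.001, 0.515, 0.857, -0.0]
force: [0.5, -0.0, -2.5]
finger_gap: 0.192
grasp_force: 51.0
```

Run:
```python
from h import *
go(.607,-.151,.11,28)
```

```text
t 12.75 tcp [ 0.6039 -0.0934  0.1132] offset cm [-5.23 -2.43  0.31] rot [-0.002 -0.002  0.   ] F [ 0.5 -0.  -2.5] gap 16.4
```

>>> arm_command(offset=[[-5.2, -2.4, 0.3], [-5.2, -2.4, 0.3], [-5.2, -2.4, 0.3], [-5.2, -2.4, 0.3], [-5.2, -2.4, 0.3]], rot=[[0, 0, 0], [0, 0, 0], [0, 0, 0], [0, 0, 0], [0, 0, 0]], gripper=[1.4, 1.4, 1.4, 1.4, 1.4])

```text
time_s: 13.17
tcp_pos: [0.6079, -0.1475, 0.1107]
tcp_rot: [-0.001, 0.515, 0.857, 0.0]
force: [0.5, 0.4, -1.8]
finger_gap: 0.192
grasp_force: 51.0
```

Run:
```python
from h import *
f=grab_frame('wrist'); save(f['img'],'w5.png'); top(f,'bar',60); top(f,'bar_nest',50,.01)
for _ in range(3): go(.607,-.151,.02,28); grab_frame('top')
```

```text
bar 0.62 [278. 264.  42. 203.] z 0.1205 rect [ 607.6 -146.6] [ 18.2 100.1] 27.9 slope [-0.007 -0.005]
bar_nest 0.98 [276. 189.  58. 121.] z 0.0092 rect [ 600.2 -139.1] [ 42.9 102.2] 28.3 slope [ 0.026 -0.016]
t 13.32 tcp [ 0.6083 -0.1472  0.1115] offset cm [-0.28 -0.29  9.15] rot [-0.    -0.     0.002] F [-0.6 -0.2 -1.5] gap 16.5
t 13.37 tcp [ 0.6083 -0.1473  0.1116] offset cm [-0.27 -0.29  9.16] rot [ 0.    -0.     0.002] F [-0.2 -0.9 -1.6] gap 16.1
t 13.42 tcp [ 0.6083 -0.1475  0.1117] offset cm [-0.24 -0.28  9.17] rot [ 0.    -0.     0.002] F [-0.2 -0.5 -1.4] gap 16.4
```

View pics/w5.png

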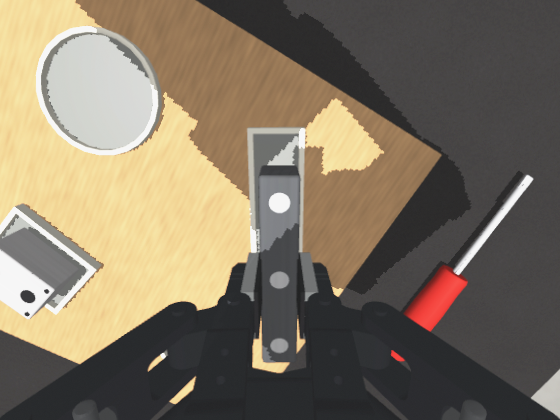

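The bar hangs level over its pocket: bar at (280,265), pocket end at (277,140). Lowering it after a shift of 4 mm.

>>> arm_command(offset=[[-0.3, -0.28, 2], [-0.3, -0.28, 5], [-0.3, -0.28, 7], [-0.3, -0.28, 7.9], [-0.3, -0.28, 8.2], [-0.3, -0.28, 8.5], [-0.3, -0.28, 8.7], [-0.3, -0.28, 8.7], [-0.3, -0.28, 8.7]], rot=[[0, 0, 0], [0, 0, 0], [0, 0, 0], [0, 0, 0], [0, 0, 0], [0, 0, 0], [0, 0, 0], [0, 0, 0], [0, 0, 0]], gripper=[1.4, 1.4, 1.4, 1.4, 1.4, 1.4, 1.4, 1.4, 1.4])

```text
time_s: 14.22
tcp_pos: [0.6078, -0.1528, 0.0259]
tcp_rot: [0.001, 0.515, 0.857, 0.0]
force: [0.3, 0.1, -0.7]
finger_gap: 0.192
grasp_force: 51.0
```

>>> arm_command(offset=[[0, 0, 0.15], [0, 0, 0.3], [0, 0, 0.3]], rot=[[0, 0, 0], [0, 0, 0], [0, 0, 0]], gripper=[1.4, 1.4, 1.4])

```text
time_s: 14.47
tcp_pos: [0.6075, -0.1529, 0.0222]
tcp_rot: [0.001, 0.515, 0.857, 0.0]
force: [0.2, 0.4, 1.3]
finger_gap: 0.193
grasp_force: 51.3
```

>>> arm_command(offset=[[0, 0, 0.1], [0, 0, 0.1], [0, 0, 0], [0, 0, 0], [0, 0, -2], [0, 0, -5], [0, 0, -9], [0, 0, -9], [0, 0, -9]], rot=[[0, 0, 0], [0, 0, 0], [0, 0, 0], [0, 0, 0], [0, 0, 0], [0, 0, 0], [0, 0, 0], [0, 0, 0], [0, 0, 0]], gripper=[1.4, 3.6, 3.6, 3.6, 3.6, 3.6, 3.6, 3.6, 3.6])

```text
time_s: 15.22
tcp_pos: [0.6088, -0.1532, 0.1152]
tcp_rot: [0.003, 0.515, 0.857, 0.001]
force: [0.1, 0.3, -1.4]
finger_gap: 0.425
grasp_force: 0.0
```

Run:
```python
from h import *
f=grab_frame('wrist'); save(f['img'],'w6.png'); top(f,'bar',60);top(f,'bar_nest',50,.01)
go(.582,.163,.11,64)
```

```text
bar 0.64 [277. 206.  26. 135.] z 0.032 rect [ 607.2 -152.4] [ 18.  100.2] 27.9 slope [-0.003 -0.004]
bar_nest 0.85 [278. 194.  57. 151.] z 0.0088 rect [ 607.6 -151.1] [ 45.1 130.5] 27.8 slope [-0.003 -0.002]
t 15.37 tcp [ 0.6064 -0.1525  0.1101] offset cm [29.   12.66  0.04] rot [-0.001 -0.002 -0.628] F [ 0.3 -0.7 -0.3] gap 35.8
```

View pics/w6.png

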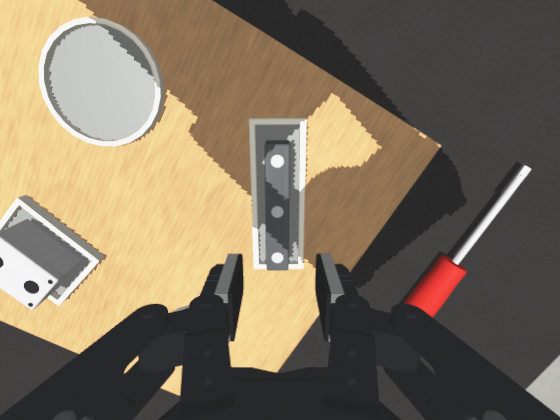

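The bar lies flat in its pocket, (277,205) within the rim. Now the disc, with the same yaw.

Run:
```python
from h import *
go(.582,.163,.11,28)
```

```text
t 15.37 tcp [ 0.6064 -0.1525  0.1101] offset cm [29.   12.66  0.04] rot [-0.002 -0.002  0.   ] F [ 0.3 -0.7 -0.3] gap 35.8
```

>>> arm_command(offset=[[29, 12.7, 0], [29, 12.7, 0], [29, 12.7, 0], [29, 12.7, 0], [29, 12.7, 0], [29, 12.7, 0], [29, 12.7, 0], [29, 12.7, 0], [29, 12.7, 0], [29, 12.7, 0]], rot=[[0, 0, 0], [0, 0, 0], [0, 0, 0], [0, 0, 0], [0, 0, 0], [0, 0, 0], [0, 0, 0], [0, 0, 0], [0, 0, 0], [0, 0, 0]], gripper=[5, 5, 5, 5, 5, 5, 5, 5, 5, 5])

```text
time_s: 16.2
tcp_pos: [0.582, 0.1641, 0.1099]
tcp_rot: [-0.001, 0.514, 0.858, -0.001]
force: [0.4, -1.2, -0.2]
finger_gap: 0.584
grasp_force: 0.0
```

Run:
```python
from h import *
f=grab_frame('wrist'); top(f,'disc',95,.003); top(f,'disc',50)
for _ in range(3): go(.582,.163,.02,28); grab_frame('top')
```

```text
disc 0.35 [152. 415.  29.   8.] z 0.0145 rect [570.7 -98.1] [26.   5.3] 31.0 slope [ 0.085 -0.15 ]
disc 0.35 [152. 415.  29.   8.] z 0.0103 rect [571.8 -97.4] [28.5  5.4] 30.6 slope [ 0.429 -0.812]
t 16.35 tcp [0.5829 0.1617 0.1107] offset cm [ 0.15 -0.    9.07] rot [-0.002 -0.    -0.001] F [-0.4 -0.5  0. ] gap 50.2
t 16.4 tcp [0.583  0.1616 0.111 ] offset cm [ 0.17 -0.01  9.1 ] rot [-0.001 -0.    -0.001] F [ 1.2 -0.3  0.4] gap 50.1
t 16.45 tcp [0.5831 0.1616 0.1113] offset cm [ 0.17 -0.03  9.13] rot [-0.001 -0.    -0.002] F [ 0.4 -0.2  0.7] gap 49.6
```

Run:
```python
from h import *
f=grab_frame('wrist'); save(f['img'],'w7.png')
P=cloud(f,f['depth']>0)
for a,b in ((.036,.047),(.011,.02)):
    T=P[(P[:,2]>a)&(P[:,2]<b)&(np.hypot(P[:,0]-.582,P[:,1]-.163)<.045)]
    print(len(T),cv2.minEnclosingCircle((T[:,:2]*1000).astype(np.float32)),np.median(T[:,2]) if len(T) else '')
```

```text
881 ((581.2802124023438, 164.82249450683594), 11.930556297302246) 0.04185731442474963
3799 ((581.3572387695312, 164.686279296875), 31.919340133666992) 0.013838149727943116
```

View pics/w7.png

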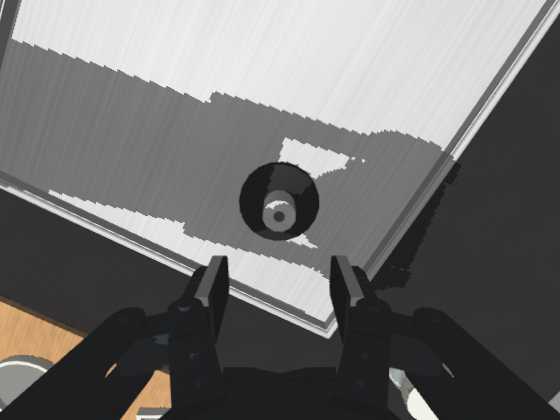

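Disc at (279,202), hub at (279,215), centred between the fingers; its centre measures (0.581, 0.165).

>>> arm_command(offset=[[0.35, 0, 4], [0.35, 0, 7], [0.35, 0, 8.5], [0.35, 0, 9.1], [0.35, 0, 9.1], [0.35, 0, 9.1], [0.35, 0, 9.1], [0.35, 0, 9.1], [0.35, 0, 9.1], [0.35, 0, 9.1]], rot=[[0, 0, 0], [0, 0, 0], [0, 0, 0], [0, 0, 0], [0, 0, 0], [0, 0, 0], [0, 0, 0], [0, 0, 0], [0, 0, 0], [0, 0, 0]], gripper=[5, 5, 5, 5, 5, 2, 2, 2, 2, 2], squeeze=50)

```text
time_s: 17.38
tcp_pos: [0.5827, 0.1662, 0.023]
tcp_rot: [0.002, 0.515, 0.857, 0.001]
force: [-0.3, -0.6, 6.6]
finger_gap: 0.257
grasp_force: 49.7
```

>>> arm_command(offset=[[0, 0, 0], [0, 0, 0], [0, 0, 0], [0, 0, -1], [0, 0, -3], [0, 0, -6], [0, 0, -9], [0, 0, -9], [0, 0, -9], [0, 0, -9]], rot=[[0, 0, 0], [0, 0, 0], [0, 0, 0], [0, 0, 0], [0, 0, 0], [0, 0, 0], [0, 0, 0], [0, 0, 0], [0, 0, 0], [0, 0, 0]], gripper=[2, 2, 2, 2, 2, 2, 2, 2, 2, 2])

```text
time_s: 18.22
tcp_pos: [0.5809, 0.166, 0.1101]
tcp_rot: [-0.0, 0.515, 0.857, -0.0]
force: [-0.5, 0.1, -2.0]
finger_gap: 0.258
grasp_force: 49.4
```

Run:
```python
from h import *
go(.454,-.135,.115,28)
```

```text
t 18.22 tcp [0.5809 0.166  0.1101] offset cm [-20.61 -25.34  -0.47] rot [-0.001 -0.     0.   ] F [-0.5  0.1 -2. ] gap 22.0
```

>>> arm_command(offset=[[-20.6, -25.3, -0.4], [-20.6, -25.3, -0.4], [-20.6, -25.3, -0.4], [-20.6, -25.3, -0.4], [-20.6, -25.3, -0.4], [-20.6, -25.3, -0.4], [-20.6, -25.3, -0.4], [-20.6, -25.3, -0.4], [-20.6, -25.3, -0.4], [-20.6, -25.3, -0.4]], rot=[[0, 0, 0], [0, 0, 0], [0, 0, 0], [0, 0, 0], [0, 0, 0], [0, 0, 0], [0, 0, 0], [0, 0, 0], [0, 0, 0], [0, 0, 0]], gripper=[2, 2, 2, 2, 2, 2, 2, 2, 2, 2])

```text
time_s: 19.05
tcp_pos: [0.4533, -0.1357, 0.1131]
tcp_rot: [-0.001, 0.516, 0.856, -0.0]
force: [-0.1, 0.3, -1.5]
finger_gap: 0.258
grasp_force: 49.7
```

>>> arm_command(offset=[[0, 0, 0], [0, 0, 0]], rot=[[0, 0, 0], [0, 0, 0]], gripper=[2, 2])

```text
time_s: 19.22
tcp_pos: [0.4547, -0.1336, 0.1138]
tcp_rot: [-0.001, 0.514, 0.858, 0.0]
force: [-0.9, 0.6, -2.6]
finger_gap: 0.259
grasp_force: 49.7
```

Run:
```python
from h import *
f=grab_frame('wrist'); save(f['img'],'w8.png'); top(f,'disc_nest',50,.01); top(f,'disc',40,.006)
P=cloud(f,f['depth']>0)
for a,b in ((.128,.15),(.098,.118)):
    T=P[(P[:,2]>a)&(P[:,2]<b)&(np.hypot(P[:,0]-.454,P[:,1]+.135)<.04)]
    if len(T): print(len(T),cv2.minEnclosingCircle((T[:,:2]*1000).astype(np.float32)),np.median(T[:,2]))
for _ in range(3): go(.454,-.135,.025,28); grab_frame('top')
```

```text
disc_nest 0.69 [277. 186. 113.  78.] z 0.0084 rect [ 445.1 -121.1] [91.1 60.1] 30.9 slope [-0.014  0.024]
disc_nest 0.33 [536. 371.  49.  66.] z 0.0173 rect [ 765.7 -159.3] [62.4 23.4] 89.7 slope [ 0.83  -0.042]
disc 0.78 [278. 258. 118. 114.] z 0.1048 rect [ 453.2 -133.4] [62.7 59.4] 81.6 slope [ 0.013 -0.031]
4106 ((451.9204406738281, -127.59878540039062), 24.564804077148438) 0.13314998129957467
5551 ((455.3509826660156, -134.04489135742188), 32.218502044677734) 0.10471757769700848
t 19.37 tcp [ 0.455  -0.1336  0.1143] offset cm [-0.08 -0.15  8.93] rot [-0.    -0.001  0.002] F [ 0.5  0.8 -1.3] gap 21.7
t 19.42 tcp [ 0.455  -0.1338  0.1144] offset cm [-0.06 -0.14  8.94] rot [-0.    -0.     0.002] F [-0.8 -0.9 -2. ] gap 22.6
t 19.47 tcp [ 0.455  -0.1339  0.1144] offset cm [-0.05 -0.14  8.94] rot [-0.    -0.     0.002] F [-0.1 -0.1 -1.6] gap 22.4
```

View pics/w8.png

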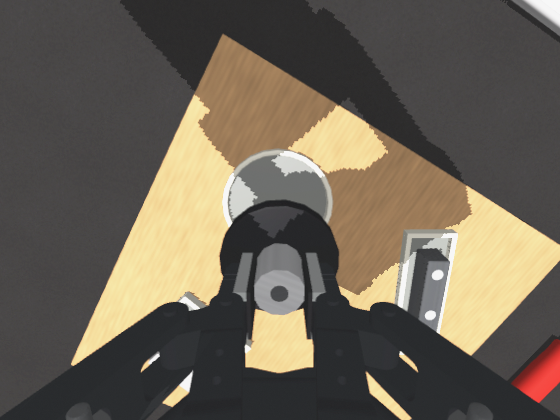

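The disc hangs level at (279,255) above its round pocket at (277,195).

>>> arm_command(offset=[[0, -0.14, 2], [0, -0.14, 5], [0, -0.14, 7], [0, -0.14, 7.7], [0, -0.14, 8], [0, -0.14, 8.2], [0, -0.14, 8.4], [0, -0.14, 8.4], [0, -0.14, 8.4]], rot=[[0, 0, 0], [0, 0, 0], [0, 0, 0], [0, 0, 0], [0, 0, 0], [0, 0, 0], [0, 0, 0], [0, 0, 0], [0, 0, 0]], gripper=[2, 2, 2, 2, 2, 2, 2, 2, 2])

```text
time_s: 20.27
tcp_pos: [0.4542, -0.1355, 0.0316]
tcp_rot: [0.001, 0.515, 0.857, 0.0]
force: [-0.3, -0.6, -1.6]
finger_gap: 0.257
grasp_force: 49.7
```

>>> arm_command(offset=[[0, 0, 0.15], [0, 0, 0.3], [0, 0, 0.3]], rot=[[0, 0, 0], [0, 0, 0], [0, 0, 0]], gripper=[2, 2, 2])

```text
time_s: 20.52
tcp_pos: [0.4541, -0.1355, 0.029]
tcp_rot: [0.001, 0.515, 0.857, 0.0]
force: [-3.7, 1.5, 6.5]
finger_gap: 0.259
grasp_force: 50.8
```

>>> arm_command(offset=[[0, 0, 0], [0, 0, 0], [0, 0, 0], [0, 0, 0], [0, 0, -2], [0, 0, -5], [0, 0, -8], [0, 0, -8], [0, 0, -8]], rot=[[0, 0, 0], [0, 0, 0], [0, 0, 0], [0, 0, 0], [0, 0, 0], [0, 0, 0], [0, 0, 0], [0, 0, 0], [0, 0, 0]], gripper=[2, 4.5, 4.5, 4.5, 4.5, 4.5, 4.5, 4.5, 4.5])

```text
time_s: 21.27
tcp_pos: [0.4546, -0.1357, 0.1093]
tcp_rot: [0.002, 0.515, 0.857, 0.0]
force: [-0.2, 0.1, -0.2]
finger_gap: 0.528
grasp_force: 0.0
```

Run:
```python
from h import *
f=grab_frame('wrist'); save(f['img'],'w9.png')
P=cloud(f,f['depth']>0)
for a,b in ((.042,.056),(.017,.026)):
    T=P[(P[:,2]>a)&(P[:,2]<b)&(np.hypot(P[:,0]-.454,P[:,1]+.135)<.036)]
    if len(T): print(len(T),cv2.minEnclosingCircle((T[:,:2]*1000).astype(np.float32)),np.median(T[:,2]),np.linalg.lstsq(np.c_[T[:,:2],np.ones(len(T))],T[:,2],rcond=None)[0])
top(f,'disc_nest',30,.01)
go(.4365,.321,.11,28)
```

```text
932 ((454.4010314941406, -136.16107177734375), 12.226637840270996) 0.04784479791108312 [ 0.02185872 -0.05735731  0.02994238]
3939 ((454.41436767578125, -136.15963745117188), 32.05622863769531) 0.019872359879377743 [-0.00024812 -0.00151765  0.01980828]
disc_nest 0.62 [279. 199. 116. 106.] z 0.0082 rect [ 453.2 -131.9] [88.8 87. ] 30.5 slope [ 0.011 -0.023]
t 21.37 tcp [ 0.453  -0.1351  0.1066] offset cm [41.04 19.96 -0.31] rot [-0.001 -0.001  0.   ] F [-0.1 -0.1 -0.3] gap 44.8
```

View pics/w9.png

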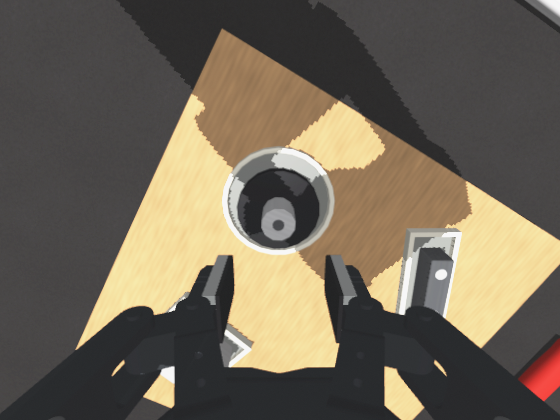

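The disc lies flat in its pocket, (279,207). Last part: the ring.

>>> arm_command(offset=[[41, 20, -0.4], [41, 20, -0.4], [41, 20, -0.4], [41, 20, -0.4], [41, 20, -0.4], [41, 20, -0.4], [41, 20, -0.4], [41, 20, -0.4], [41, 20, -0.4], [41, 20, -0.4]], rot=[[0, 0, 0], [0, 0, 0], [0, 0, 0], [0, 0, 0], [0, 0, 0], [0, 0, 0], [0, 0, 0], [0, 0, 0], [0, 0, 0], [0, 0, 0]], gripper=[6.5, 6.5, 6.5, 6.5, 6.5, 6.5, 6.5, 6.5, 6.5, 6.5])

```text
time_s: 22.2
tcp_pos: [0.4375, 0.2828, 0.1094]
tcp_rot: [-0.001, 0.515, 0.857, -0.001]
force: [1.0, -0.1, -0.4]
finger_gap: 0.763
grasp_force: 0.0
```

Run:
```python
from h import *
go(.4365,.321,.11,28)
```

```text
t 22.2 tcp [0.4375 0.2828 0.1094] offset cm [ 3.42  1.7  -0.06] rot [-0.003  0.     0.001] F [ 1.  -0.1 -0.4] gap 65.1
```

>>> arm_command(offset=[[3.4, 1.7, 0], [3.4, 1.7, 0], [3.4, 1.7, 0], [3.4, 1.7, 0]], rot=[[0, 0, 0], [0, 0, 0], [0, 0, 0], [0, 0, 0]], gripper=[6.5, 6.5, 6.5, 6.5])

```text
time_s: 22.53
tcp_pos: [0.4373, 0.3184, 0.1096]
tcp_rot: [-0.001, 0.515, 0.857, -0.001]
force: [-1.1, -1.0, -0.3]
finger_gap: 0.757
grasp_force: 0.0
```

Run:
```python
from h import *
f=grab_frame('wrist')
P=cloud(f,f['depth']>0)
T=P[(P[:,2]>.032)&(P[:,2]<.043)&(np.hypot(P[:,0]-.4365,P[:,1]-.321)<.035)]
print(len(T),cv2.minEnclosingCircle((T[:,:2]*1000).astype(np.float32)),np.median(T[:,2]))
top(f,'ring',80)
for _ in range(3): go(.4365,.322,.013,28); grab_frame('top')
```

```text
1360 ((435.6837158203125, 323.8493347167969), 20.04926872253418) 0.03563632439017457
ring 0.91 [281. 205.  52.  60.] z 0.036 rect [435.6 323.9] [38.1 39. ] 29.1 slope [ 0.002 -0.003]
t 22.63 tcp [0.4379 0.3178 0.1105] offset cm [0.44 0.09 9.75] rot [-0.001  0.    -0.001] F [ 0.5 -0.   0.2] gap 65.0
t 22.68 tcp [0.438  0.3178 0.1108] offset cm [0.44 0.07 9.78] rot [-0.001  0.    -0.001] F [0.4 0.2 0.7] gap 64.9
t 22.73 tcp [0.4382 0.3179 0.1111] offset cm [0.44 0.05 9.81] rot [-0.     0.    -0.001] F [ 0.6  0.  -0.7] gap 65.0
```

>>> arm_command(offset=[[0.6, 0.07, 4], [0.6, 0.07, 7], [0.6, 0.07, 9], [0.6, 0.07, 9.7], [0.6, 0.07, 9.7], [0.6, 0.07, 9.7], [0.6, 0.07, 9.7], [0.6, 0.07, 9.7], [0.6, 0.07, 9.7], [0.6, 0.07, 9.7]], rot=[[0, 0, 0], [0, 0, 0], [0, 0, 0], [0, 0, 0], [0, 0, 0], [0, 0, 0], [0, 0, 0], [0, 0, 0], [0, 0, 0], [0, 0, 0]], gripper=[6.5, 6.5, 6.5, 6.5, 6.5, 3.6, 3.6, 3.6, 3.6, 3.6], squeeze=40)

```text
time_s: 23.62
tcp_pos: [0.4371, 0.3254, 0.0167]
tcp_rot: [0.001, 0.515, 0.857, 0.002]
force: [0.8, -0.5, 6.5]
finger_gap: 0.449
grasp_force: 40.9
```

>>> arm_command(offset=[[0, 0, 0], [0, 0, 0], [0, 0, 0], [0, 0, -1], [0, 0, -3], [0, 0, -6], [0, 0, -10], [0, 0, -10], [0, 0, -10], [0, 0, -10]], rot=[[0, 0, 0], [0, 0, 0], [0, 0, 0], [0, 0, 0], [0, 0, 0], [0, 0, 0], [0, 0, 0], [0, 0, 0], [0, 0, 0], [0, 0, 0]], gripper=[3.6, 3.6, 3.6, 3.6, 3.6, 3.6, 3.6, 3.6, 3.6, 3.6])

```text
time_s: 24.45
tcp_pos: [0.4356, 0.3247, 0.1146]
tcp_rot: [0.0, 0.515, 0.857, 0.0]
force: [-0.1, 0.2, -1.2]
finger_gap: 0.446
grasp_force: 40.6
```

Run:
```python
from h import *
go(.602,-.3065,.115,28)
```

```text
t 24.45 tcp [0.4356 0.3247 0.1146] offset cm [-6.354e+01 -1.496e+01 -6.000e-02] rot [ 0. -0.  0.] F [-0.1  0.2 -1.2] gap 38.1
```

>>> arm_command(offset=[[-63.5, -15, 0], [-63.5, -15, 0], [-63.5, -15, 0], [-63.5, -15, 0], [-63.5, -15, 0], [-63.5, -15, 0], [-63.5, -15, 0], [-63.5, -15, 0], [-63.5, -15, 0], [-63.5, -15, 0]], rot=[[0, 0, 0], [0, 0, 0], [0, 0, 0], [0, 0, 0], [0, 0, 0], [0, 0, 0], [0, 0, 0], [0, 0, 0], [0, 0, 0], [0, 0, 0]], gripper=[3.6, 3.6, 3.6, 3.6, 3.6, 3.6, 3.6, 3.6, 3.6, 3.6])

```text
time_s: 25.28
tcp_pos: [0.5408, -0.0802, 0.1126]
tcp_rot: [-0.001, 0.515, 0.857, -0.0]
force: [1.6, 0.3, -0.6]
finger_gap: 0.443
grasp_force: 40.6
```

Run:
```python
from h import *
go(.602,-.3065,.115,28)
```

```text
t 25.28 tcp [ 0.5408 -0.0802  0.1126] offset cm [-22.85  -5.23  -0.28] rot [-0.002 -0.002  0.   ] F [ 1.6  0.3 -0.6] gap 37.8
```

>>> arm_command(offset=[[-22.9, -5.2, -0.2], [-22.9, -5.2, -0.2], [-22.9, -5.2, -0.2], [-22.9, -5.2, -0.2], [-22.9, -5.2, -0.2], [-22.9, -5.2, -0.2], [-22.9, -5.2, -0.2], [-22.9, -5.2, -0.2], [-22.9, -5.2, -0.2], [-22.9, -5.2, -0.2]], rot=[[0, 0, 0], [0, 0, 0], [0, 0, 0], [0, 0, 0], [0, 0, 0], [0, 0, 0], [0, 0, 0], [0, 0, 0], [0, 0, 0], [0, 0, 0]], gripper=[3.6, 3.6, 3.6, 3.6, 3.6, 3.6, 3.6, 3.6, 3.6, 3.6])

```text
time_s: 26.12
tcp_pos: [0.6031, -0.3034, 0.1155]
tcp_rot: [-0.001, 0.514, 0.858, 0.0]
force: [0.1, -1.3, -1.1]
finger_gap: 0.444
grasp_force: 40.6
```

Run:
```python
from h import *
f=grab_frame('wrist'); save(f['img'],'w10.png'); top(f,'ring',70); top(f,'ring_nest',50,.01)
P=cloud(f,f['depth']>0)
T=P[(P[:,2]>.129)&(P[:,2]<.145)&(np.hypot(P[:,0]-.602,P[:,1]+.3065)<.024)]
if len(T): print(len(T),cv2.minEnclosingCircle((T[:,:2]*1000).astype(np.float32)),np.median(T[:,2]))
for _ in range(3): go(.602,-.3065,.02,28); grab_frame('top')
```

```text
ring 0.97 [278. 276.  86. 103.] z 0.1341 rect [ 603.5 -303.9] [37.9 39.8] 26.9 slope [ 0.001 -0.005]
ring_nest 0.87 [274. 201.  80.  67.] z 0.0085 rect [ 598.2 -301.3] [62.9 53.7] 31.3 slope [-0.018  0.028]
4248 ((601.9865112304688, -304.4624328613281), 23.835914611816406) 0.13431167379113967
t 26.27 tcp [ 0.6034 -0.3037  0.1165] offset cm [-0.18 -0.26  9.65] rot [ 0.    -0.     0.002] F [-1.3 -0.8 -0.9] gap 37.7
t 26.32 tcp [ 0.6035 -0.3039  0.1166] offset cm [-0.16 -0.25  9.66] rot [0.    0.    0.001] F [-0.3  0.9 -1.9] gap 38.3
t 26.37 tcp [ 0.6034 -0.3041  0.1166] offset cm [-0.14 -0.24  9.66] rot [0.    0.    0.001] F [ 0.5 -0.7 -0.3] gap 38.1
```

View pics/w10.png

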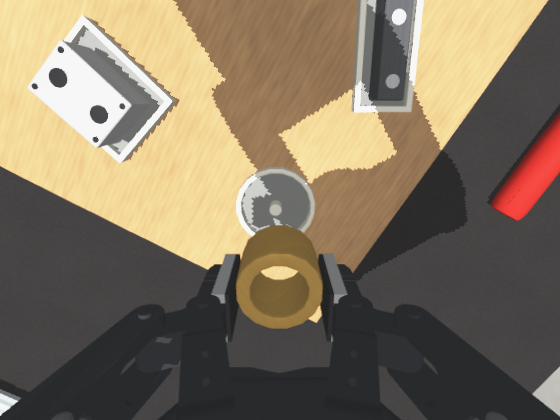

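The ring is held at (279,290); its nest shows at (275,205) with the post tip at (276,209). A quick check of the post position from that pixel before lowering.

Run:
```python
from h import *
f=grab_frame('wrist'); print(atz(f,[[276,209]],.021), [atz(f,[l['position']],.006) for l in landmark_of(f,'ring_nest')[:1]]); go(.602,-.3065,.02,28)
```

```text
[[ 0.60188788 -0.30568735  0.021     ]] [array([[ 0.59833895, -0.30722013,  0.006     ]])]
t 26.52 tcp [ 0.6034 -0.3046  0.1164] offset cm [-0.11 -0.21  9.64] rot [0.    0.    0.001] F [ 0.4  0.5 -0.8] gap 38.2
```

>>> arm_command(offset=[[-0.1, -0.2, 2], [-0.1, -0.2, 5], [-0.1, -0.2, 7.2], [-0.1, -0.2, 8.2], [-0.1, -0.2, 8.6], [-0.1, -0.2, 8.8], [-0.1, -0.2, 9], [-0.1, -0.2, 9], [-0.1, -0.2, 9]], rot=[[0, 0, 0], [0, 0, 0], [0, 0, 0], [0, 0, 0], [0, 0, 0], [0, 0, 0], [0, 0, 0], [0, 0, 0], [0, 0, 0]], gripper=[3.6, 3.6, 3.6, 3.6, 3.6, 3.6, 3.6, 3.6, 3.6])

```text
time_s: 27.27
tcp_pos: [0.6027, -0.307, 0.0278]
tcp_rot: [0.001, 0.515, 0.857, 0.0]
force: [-0.5, -0.8, -1.0]
finger_gap: 0.448
grasp_force: 40.6
```

>>> arm_command(offset=[[0, 0, 0.15], [0, 0, 0.3], [0, 0, 0.3]], rot=[[0, 0, 0], [0, 0, 0], [0, 0, 0]], gripper=[3.6, 3.6, 3.6])

```text
time_s: 27.52
tcp_pos: [0.602, -0.3066, 0.0232]
tcp_rot: [-0.0, 0.515, 0.857, 0.0]
force: [-0.5, 0.1, -1.9]
finger_gap: 0.446
grasp_force: 40.6
```

>>> arm_command(offset=[[0, 0, 0.1], [0, 0, 0.2], [0, 0, 0.2]], rot=[[0, 0, 0], [0, 0, 0], [0, 0, 0]], gripper=[3.6, 3.6, 3.6])

```text
time_s: 27.77
tcp_pos: [0.6021, -0.3067, 0.0228]
tcp_rot: [0.0, 0.515, 0.857, 0.0]
force: [-4.5, 2.4, 6.2]
finger_gap: 0.449
grasp_force: 41.3
```

Contact felt, so I'll release and back off.

>>> arm_command(offset=[[0, 0, 0], [0, 0, 0], [0, 0, 0], [0, 0, 0], [0, 0, -2], [0, 0, -5], [0, 0, -9], [0, 0, -12], [0, 0, -12], [0, 0, -12]], rot=[[0, 0, 0], [0, 0, 0], [0, 0, 0], [0, 0, 0], [0, 0, 0], [0, 0, 0], [0, 0, 0], [0, 0, 0], [0, 0, 0], [0, 0, 0]], gripper=[3.6, 5.6, 5.6, 5.6, 5.6, 5.6, 5.6, 5.6, 5.6, 5.6])

```text
time_s: 28.6
tcp_pos: [0.603, -0.3073, 0.1441]
tcp_rot: [0.003, 0.515, 0.857, 0.0]
force: [-0.4, -0.1, -0.4]
finger_gap: 0.657
grasp_force: 0.0
```

Run:
```python
from h import *
f=grab_frame('wrist'); save(f['img'],'w11.png'); top(f,'ring',80); top(f,'ring_nest',50,.01)
g=grab_frame('scene')
for k in ['block','bar','disc','ring','jar','screwdriver']: top(g,k,90,.004)
c=g['img'][110:310,80:320]; save(cv2.resize(c,None,fx=3,fy=3,interpolation=cv2.INTER_CUBIC),'s2.png')
print(read_state()['tcp_pos'])
```

```text
ring 0.87 [277. 200.  48.  52.] z 0.042 rect [ 602.1 -306.8] [37.9 38.1] 27.2 slope [ 0.002 -0.01 ]
ring_nest 0.94 [278. 188.  75.  62.] z 0.0089 rect [ 598.8 -301.5] [61.8 54.9] 29.5 slope [-0.006  0.018]
block 0.82 [160. 150.  29.  27.] z 0.0452 rect [ 451.3 -290.6] [46.  53.3] 71.3 slope [ 0.008 -0.006]
block 0.59 [377. 172.  27.  24.] z 0.036 rect [270.  225.1] [44.6 54.1] 29.0 slope [ 0.007 -0.004]
bar 0.57 [171. 207.  44.  17.] z 0.035 rect [ 606.6 -154. ] [22.1 99.7] 27.5 slope [0.008 0.003]
disc 0.76 [212. 170.  23.  21.] z 0.0483 rect [ 456.1 -135.9] [26.6 20.8] 52.6 slope [-0.042  0.009]
disc 0.23 [163. 150.  28.  25.] z 0.0451 rect [ 449.8 -289.9] [47.1 58. ] 74.2 slope [ 0.007 -0.007]
ring 0.64 [115. 179.  19.  23.] z 0.0442 rect [ 601.2 -306.5] [38.9 39.2] 89.3 slope [0.012 0.017]
ring 0.59 [476. 249.  24.  23.] z 0.0346 rect [401.4 504.9] [36.8 41.2] 73.6 slope [-0.004  0.014]
jar 0.69 [224. 298.  38.  41.] z 0.0634 rect [766.   90.4] [52.3 51.7] 18.3 slope [-0.003 -0.004]
screwdriver 0.6 [136. 259.  74.  37.] z 0.0264 rect [ 769.  -174.3] [21.2 94.8] 0.8 slope [-0.047 -0.009]
[ 0.60190499 -0.30660335  0.14073379]
```

View pics/w11.png

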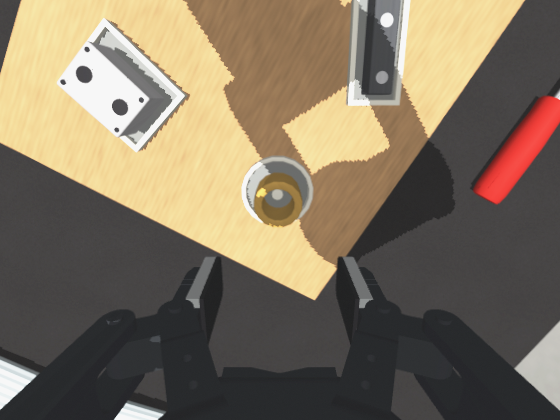

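View pics/s2.png

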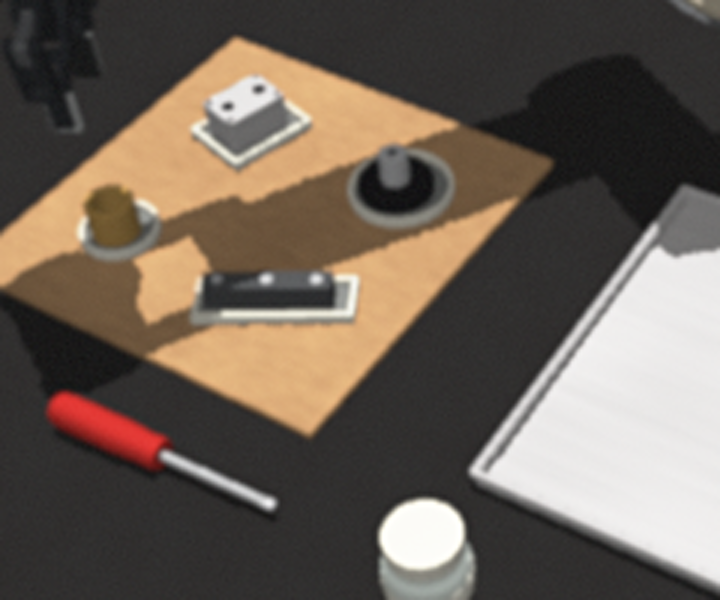

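All four parts lie flat in their pockets. The wrist view shows the ring round its post at (277,197), and the scene crop shows the block at (245,112), the disc at (397,185), the bar at (268,290) and the ring at (115,215). The jar and screwdriver have not moved. Handing in.

```bash
python3 -c "
from rig import *
print(hand_in())"
```

```text
the job is handed in; nothing more can be done
None
```

The job is handed in at about 29 s of the 99 s allowed: the block, bar, disc and ring are each released and flat in their own nests, within about 3 mm of centre by camera, and the jar and screwdriver have not moved; the hand-in returned no verdict.

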